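# Shut and lock the filter cover of the air pump

### The arm

A 6-joint arm with a two-finger parallel gripper is mounted at the origin on the work surface. World frame = base frame: x ahead of the robot, y to its left, z up, the work surface at z = 0. Lengths are in m, angles in rad, forces in N, time in s.
With the tool pointing down it reaches from about 0.225 to 0.875 m from the base axis. Payload 3.4 kg.
Tool frame: the origin (TCP) lies midway between the tips of the shut fingers; the grasp point (between the pads) lies behind it (manip.grip_point_offset is the z of the grasp point in the tool frame, in m); z points along the fingers, x is the direction in which the jaws open and shut, and the axes are right-handed (so a half turn about z gives the same grasp; the last joint's range is limited). The gripper opens to 85 mm and grips with 20 to 120 N. Pads are 22 mm wide; open, the fingers measure 114 mm over their backs; the gripper's body (76 mm by 85 mm) begins 54 mm behind the grasp point. The pads swing forward as they close: fully open they stand 13 mm farther back than shut.
Start: joints at [-0.121, 0.276, 1.505, -0, 1.361, -0.121], TCP at [0.575, -0, 0.231] pointing down, gripper open.
Joint ranges: [-2.89, 2.89], [-0.75, 2.08], [0.22, 2.7], [-1.18, 4.32], [0.11, 2.71], [-2.7, 2.7]. Speed limits (rad/s): [2.57, 2.57, 3.14, 3.14, 3.14, 3.14].

### API

Orientations are given as a unit quaternion [w, x, y, z].
In Python, from rig import manip, eyes, recognise, regions_of, mark_of gives the robot as it stands.
- The arm moves only by the shell command python3 -m inch 'ROWS' [FORCE]. ROWS is JSON, a list of rows, each a list of 5 numbers: the gripper command: -1 is shut, 1 is fully open, values between are in proportion, then the shift along the tool's x, y, z in mm, then the turn about the tool's z in degrees. A call has 1 to 20 rows; each row shifts and turns the pose as measured when the row begins, along the tool's axes as they then stand; what a row does not reach is not made up. A row lasts 1/12 s, in which the tool goes at most 41.7 mm and 7.16 degrees, less where a joint would pass 70% of its speed; a pose out of reach is approached as far as the arm can. A call with a gripper value outside its range is refused whole. The fingers move at their own pace and stop on an object; FORCE is the grip in N (left out, the last holds). Time passes only in rows, so rows that do not move let the fingers close. It gives the time, the measured TCP pose, the force and the opening at its end, in the units of the state.
- manip.get_state(): the state, without advancing time (a new reading comes with each control period).
- eyes.get_image(name): name is "scene" or "side" or "wrist"; returns a dict with "frame" (480x640x3 uint8, red, green, blue), "K" (3x3 intrinsics, pixels), "rvec" (rotation vector, rad) and "tvec" (3), from world to camera coordinates, as OpenCV has them; the wrist camera has in their place "mount" (4x4, takes a point from camera to tool coordinates, whose origin is the TCP and whose axes are the tool frame's). Camera axes: x right, y down, z forward; pixel columns grow to the right and rows downward; lengths in m; the calibration is good to about 2 mm. A picture is of the moment at which its call begins: read the wrist's pose just before it. There is no depth.
- manip.sign_off(): hands the job in, once; it reports no verdict.
Trained networks look in a picture, given as the dict that the camera call returned (one of the last four; its "shot" number tells which), for a name from the list of things; names that differ only in an ending like _2 or _b are one class to them, and where a whole thing is asked for, a point or a joint stands for the part that bears it (a point fixed in the world has none). Each returns a list of dicts, best first, with "confidence" (0 to 1); they miss things now and then, are a little off and sometimes report something else, mostly with a low value. They report only what shows in the picture. A call takes as long as a camera call.
- recognise(picture, target): "bbox" ([left, top, width, height] in pixels, round what is visible of it).
- regions_of(picture, target): "mask" (480x640 bool, what is visible of it) and "bbox" ([left, top, width, height] in pixels, round what is visible of it).
- mark_of(picture, target): "point" ([row, column] in pixels: a listed point, or the origin of a listed thing).
The state is a dict: "clock": time; "qpos": joint angles; "qd": joint speeds; "effort": joint torques, N m; "position": TCP position; "ee_rot": TCP orientation; "contact_force": force on the tool from outside, world axes, zero at the start; "moment": the same for the moment, N m; "width": finger opening in m.
Only numpy, scipy, OpenCV 4.12 (cv2) and the standard library are available. Lean on these libraries where they do the work, as an engineer would, in place of code of your own. Each camera call takes 0.05 s, during which the arm holds its last target.

### The job

The filter cover on top of the air pump has been left open: press it shut. Then press lightly on its winged cam stud, which stands roughly across the cover, and turn it a little to and fro until its pin drops into the hidden slot; push it in to the bottom by feel and turn it a quarter turn clockwise, so that it snaps into its notch, stays in and holds the cover flush when you let go. Never force the stud down or sideways against its receptacle (25 N breaks it), and leave the things standing around where they are.

Things in the scene. Friction and masses are not known exactly. Their poses are not given: they have to be found in the camera images.
- unit: white air-pump unit, 260 mm deep (its x), 240 mm wide (its y), top face 110 mm above the table; cannot be shifted. Origin at the centre of its underside; front faces -x, z up. In its top is an open filter bay under a hinged cover; in the bay, at unit x = -72 mm, y = 0, sits the cam stud's slotted receptacle. Over 25 N between stud and receptacle, down or sideways (turned too early), breaks it
- cover (a joint): grey cover of the bay, a plate 170 mm (front to back) x 150 x 8 mm, hinged at its far edge. Angle in rad: 0 = shut flush, upper face 118 mm above the table; positive = front edge raised. The hinge is stiff (0.22 N m): it stays where left. A rubber seal keeps the shut cover's front about 2 mm (0.013 rad) proud until the stud locks; pressing it flush takes about 10 N at mid cover
- hinge_line (a point): middle of the cover's hinge, at the lower far edge of the cover: unit x = +70 mm, y = 0, 110 mm above the table; the hinge axis runs along unit y, and the cover is centred on it
- stud: cam stud in the cover, 142 mm from the hinge on the centre line: a flat wing (10 mm thick along its x, 36 mm long along its y, 18 mm tall) on a round flange 40 mm across, on a 10 mm shaft through the cover with a square cross pin (30 x 4 mm, along its y). Origin on its axis, level with the cover's upper face when fully out; z outward. Flange at z = 20 to 24 mm, wing top at z = 42 mm
- wing_top (a point): middle of the top edge of the stud's wing; about 162 mm above the table with the cover shut and the stud fully out. The tips of a gripper that straddles the wing can rest on the flange and press the stud down by it
- stud_push (a joint): how far the stud is pushed into the cover, m: 0 = out, 0.019 at most. A spring resists (4.7 N, plus 0.3 N per mm). Off the slot the pin lands on the slotted plate at 1 to 7 mm; in the slot it goes 10 mm deeper than that, to a hard floor at 10.5 to 17 mm, and only there is it free to turn. The depth differs each time: feel for the steep rise in force. Locked and let go it backs out 4 mm and stays in
- stud_turn (a joint): turn of the stud in rad, positive clockwise from above; 0 = wing along unit y. It turns easily and starts within 0.3 of 0. The hidden slot also lies somewhere within 0.4 of 0; the pin drops in within about 0.08 of the slot. Search by pressing lightly (a few N more than the spring) while turning to and fro. Locked = 1.57 beyond the slot, where a notch takes the pin within about 0.15. No end stop
- spare_filter: loose round spare filter, 44 mm across and 16 mm high, lying on the unit's rear shoulder; origin at the centre of its underside
- vial_a: small clear glass vial, 24 mm across and 45 mm high, standing on the table before the unit; origin under its centre
- vial_b: small brown glass vial, 30 mm across and 55 mm high, standing on the table before the unit; origin under its centre
- tape_roll: roll of tape, 70 mm across and 25 mm high, lying flat beside the unit; origin under its centre
- wipes: round tub of wipes, 84 mm across and 170 mm high, standing beside the unit; origin under its centre
- glove_box: cardboard box, 120 x 100 x 70 mm, beside the unit; origin under its centre
- bowl: small steel bowl, 100 mm across and 35 mm high, beside the unit; origin under its centre

How it is judged:
By the outcome, as a careful person would: the job done as asked, in the order asked, and still so for the second after the job is handed in, with the robot touching nothing.
It also fails if it takes over 64 s, if anything falls off the work surface, if the arm or the gripper's body presses on something with over 40 N, if the wrist force passes 120 N, or if a joint passes its speed limit or range.

## Working session

There is one attempt and no reset: what is moved stays moved. The work goes in short steps, Python scripts to look and compute and a shell command to move; the robot and the scene stay as the last step left them, time stands still between calls to the robot, and variables do not carry over. Pictures are saved under pics/ and viewed, and the job is handed in when it is done.

```bash
ls; mkdir -p pics
cat > h.py <<'E'
import numpy as np, cv2
from rig import manip, eyes, recognise, regions_of, mark_of
from scipy.spatial.transform import Rotation as R
def st():
    return manip.get_state()
def show():
    s=st(); print('t',round(s['clock'],2),'p',np.round(s['position'],4),'q',np.round(s['ee_rot'],3),'F',np.round(s['contact_force'],1),'M',np.round(s['moment'],2),'w',round(s['width'],4)); return s
def cam(name):
    s=st(); im=eyes.get_image(name)
    if name=='wrist':
        w,x,y,z=s['ee_rot']; T=np.eye(4);T[:3,:3]=R.from_quat([x,y,z,w]).as_matrix();T[:3,3]=s['position']
        C=T@np.array(im['mount'])
    else:
        Rm=cv2.Rodrigues(np.array(im['rvec'],float))[0];C=np.eye(4);C[:3,:3]=Rm.T;C[:3,3]=-Rm.T@np.array(im['tvec'],float).ravel()
    return im,C
def ray(im,C,rc):
    K=np.array(im['K']);d=np.linalg.inv(K)@np.array([rc[1],rc[0],1.]);return C[:3,3],C[:3,:3]@d
def atz(im,C,rc,z):
    o,d=ray(im,C,rc);return o+d*(z-o[2])/d[2]
def proj(im,C,P):
    K=np.array(im['K']);p=C[:3,:3].T@(np.array(P)-C[:3,3]);u=K@p;return u[1]/u[2],u[0]/u[2]
def tri(rays):
    A=np.zeros((3,3));b=np.zeros(3)
    for o,d in rays:
        d=d/np.linalg.norm(d);M=np.eye(3)-np.outer(d,d);A+=M;b+=M@o
    P=np.linalg.solve(A,b);return P
def save(im,fn): cv2.imwrite('pics/'+fn,im['frame'][:,:,::-1])
E
python3 - <<'E'
from h import *
show(); 
ims={}
for n in ['scene','side','wrist']:
    im,C=cam(n);save(im,n+'0.png');ims[n]=(im,C)
    for t in ['unit','hinge_line','wing_top','stud','cover','vial_a','wipes','spare_filter']:
        try:
            r=mark_of(im,t)[:1]; print(n,t,[(np.round(a['point'],1),round(a['confidence'],2)) for a in r])
            ims[n,t]=r[0]['point']
        except Exception as e: print(n,t,'x',str(e)[:60])
for t in ['unit','hinge_line','wing_top','stud','cover']:
    L=[ray(*ims[n],ims[n,t]) for n in ['scene','side','wrist'] if (n,t) in ims]
    if len(L)>1: print(t,tri(L))
print(manip.grip_point_offset)
E
```

```text
pics
t 0.0 p [5.745e-01 1.000e-04 2.304e-01] q [-0.     1.    -0.    -0.001] F [ 0.3 -0.2 -0.4] M [ 0.01  0.02 -0.04] w 0.0857
scene unit [(array([266.5, 285.6]), 0.56)]
scene hinge_line [(array([250.7, 276.3]), 0.56)]
scene wing_top [(array([183.3, 281.7]), 0.78)]
scene stud [(array([194. , 283.7]), 0.68)]
scene cover x it knows: bowl, glove_box, hinge_line, spare_filter, stud, t
scene vial_a []
scene vial_a x list index out of range
scene wipes [(array([302.4, 373.2]), 0.97)]
scene spare_filter [(array([262.5, 289.7]), 0.89)]
side unit [(array([285.8, 355.1]), 0.86)]
side hinge_line [(array([189.7, 375.8]), 0.66)]
side wing_top [(array([188.7, 376.2]), 0.63)]
side stud [(array([215.9, 381.8]), 0.76)]
side cover x it knows: bowl, glove_box, hinge_line, spare_filter, stud, t
side vial_a [(array([316.2, 464. ]), 0.95)]
side wipes [(array([306.4, 229.2]), 0.81)]
side spare_filter [(array([220.8, 306.6]), 0.75)]
wrist unit []
wrist unit x list index out of range
wrist hinge_line [(array([282.6, 364.3]), 0.86)]
wrist wing_top [(array([304.2, 182.5]), 0.65)]
wrist stud [(array([270.7, 179.3]), 0.95)]
wrist cover x it knows: bowl, glove_box, hinge_line, spare_filter, stud, t
wrist vial_a [(array([ 76.6, 147.5]), 0.86)]
wrist wipes [(array([ 51.4, 448.6]), 0.66)]
wrist spare_filter [(array([260.8, 417.4]), 0.86)]
unit [ 5.38181484e-01 -2.11923556e-02  2.02360172e-04]
hinge_line [ 0.58634093 -0.05892008  0.13785323]
wing_top [ 0.50337549 -0.01135397  0.21497558]
stud [ 0.48610292 -0.00675535  0.173649  ]
-0.0187
```

View pics/scene0.png

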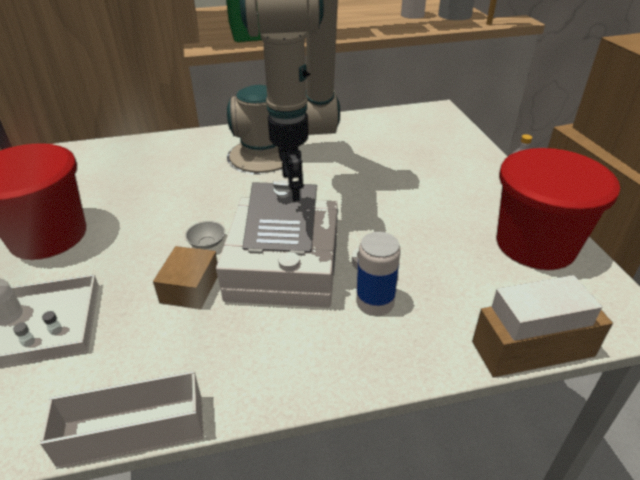

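View pics/side0.png

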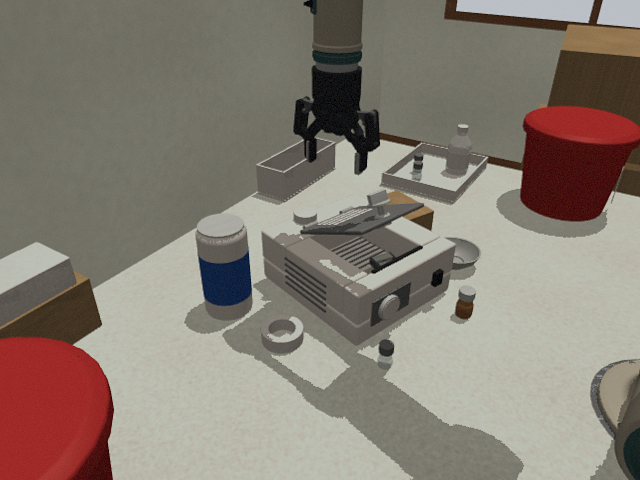

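View pics/wrist0.png

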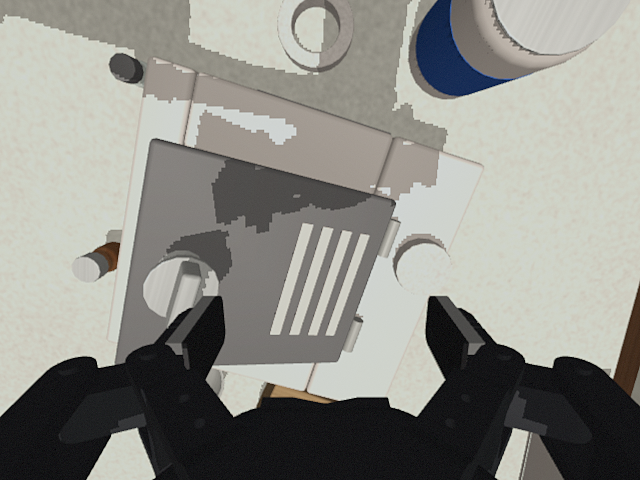

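```bash
cat > fit.py <<'E'
from h import *
from scipy.optimize import least_squares
def pts(p):
    ux,uy,yaw,a=p[:4]
    def U(x,y,z): c,s=np.cos(yaw),np.sin(yaw); return np.array([ux+c*x-s*y,uy+s*x+c*y,z])
    def Cv(d,y,h): # d from hinge forward, h above lower face
        return U(.07-d*np.cos(a)+(h)*np.sin(a)*1, y, .11+d*np.sin(a)+h*np.cos(a))
    return U,Cv
E
python3 - <<'E'
from fit import *
obs=[]
ims={n:cam(n) for n in ['scene','side','wrist']}
def add(n,key,rc,w=1): obs.append((n,key,np.array(rc,float),w))
for n in ims:
    for t in ['unit','hinge_line','wing_top','stud']:
        r=mark_of(ims[n][0],t)
        if r and r[0]['confidence']>.5: add(n,t,r[0]['point'],.3)
add('wrist',('U',-.13,.12,.11),(58,150));add('wrist',('U',.13,.12,.11),(165,483))
for k,rc in [((.17,.075,.008),(139,150)),((0,.075,.008),(200,394)),((0,-.075,.008),(363,343))]: add('wrist',('C',)+k,rc)
add('side',('U',-.13,.12,.11),(297,360));add('side',('U',-.13,-.12,.11),(240,455));add('side',('U',.13,.12,.11),(232,263));
add('side',('C',.17,-.075,.008),(204,424));add('side',('C',.17,.075,.008),(234,361))
def P(key,p):
    U,C=pts(p)
    if key=='unit': return U(0,0,0)
    if key=='hinge_line': return U(.07,0,.11)
    if key=='stud': return C(.142,0,.008)
    if key=='wing_top': return C(.142,0,.05)
    return (U if key[0]=='U' else C)(*key[1:])
def f(p): return np.concatenate([(np.array(proj(*ims[n],P(k,p)))-rc)*w for n,k,rc,w in obs])
r=least_squares(f,[.54,-.02,-.2,.4],loss='soft_l1',f_scale=3)
print(r.x); 
for (n,k,rc,w) in obs: print(n,k,rc.round(),np.round(np.array(proj(*ims[n],P(k,r.x)))-rc,1))
U,C=pts(r.x);print('stud',C(.142,0,.008),'wt',C(.142,0,.05),'front',C(.17,0,.008))
E
```

```text
[ 0.54071006 -0.02377397 -0.28385027  0.39327251]
scene unit [266. 284.] [0.5 0.2]
scene hinge_line [249. 276.] [1.8 1.4]
scene wing_top [186. 282.] [-3.  -1.5]
scene stud [192. 283.] [ 1.4 -0.1]
side unit [285. 356.] [ 1.  -2.5]
side hinge_line [220. 334.] [ 1.3 -4.1]
side wing_top [189. 376.] [5.3 0.5]
side stud [213. 382.] [ 5.2 -0.3]
wrist unit [308. 181.] [-78.5 112.4]
wrist hinge_line [283. 366.] [ 1.1 -2.9]
wrist wing_top [307. 182.] [-0.5 -0.1]
wrist stud [272. 182.] [-0.7 -0.4]
wrist ('U', -0.13, 0.12, 0.11) [ 58. 150.] [-0.9 -6.4]
wrist ('U', 0.13, 0.12, 0.11) [165. 483.] [-0.9  4.9]
wrist ('C', 0.17, 0.075, 0.008) [139. 150.] [ 1.7 -1.3]
wrist ('C', 0, 0.075, 0.008) [200. 394.] [1.5 4.8]
wrist ('C', 0, -0.075, 0.008) [363. 343.] [ 1.8 -2.3]
side ('U', -0.13, 0.12, 0.11) [297. 360.] [-0.1 -0.6]
side ('U', -0.13, -0.12, 0.11) [240. 455.] [2.2 0.9]
side ('U', 0.13, 0.12, 0.11) [232. 263.] [-1.5 -4.2]
side ('C', 0.17, -0.075, 0.008) [204. 424.] [ 0.2 -0.3]
side ('C', 0.17, 0.075, 0.008) [234. 361.] [-0.3  0.2]
stud [ 0.48494072 -0.00750451  0.17180555] wt [ 0.50039163 -0.01201197  0.21059926] front [ 4.60113152e-01 -2.61624911e-04  1.82535514e-01]
```

```bash
python3 -m inch '[[-1,0,0,0,5.5],[-1,0,0,0,5.5],[-1,0,0,0,5.3],[-1,0,0,0,0],[-1,0,0,0,0],[-1,0,0,0,0],[-1,0,0,0,0],[-1,0,0,0,0]]' 20
python3 - <<'E'
from h import *
show()
E
```

```text
clock: 2.62
position: [0.575, -0.0, 0.2313]
ee_rot: [0.0, 0.989, -0.145, 0.0]
contact_force: [-0.5, -0.2, 0.3]
width: -0.0001
t 2.62 p [ 0.575  -0.      0.2313] q [ 0.     0.989 -0.145  0.   ] F [-0.5 -0.2  0.3] M [0.01 0.03 0.  ] w -0.0001
```

```bash
python3 -m inch '[[-1,-11,16,0,0],[-1,-11,16,0,0],[-1,0,0,25,0],[-1,0,0,25,0],[-1,0,0,20,0],[-1,0,0,8,0],[-1,0,0,5,0],[-1,0,0,4,0],[-1,0,0,4,0]]'; python3 -m inch '[[-1,0,0,4,0]]';python3 - <<'E'
from h import *
show()
E
```

```text
clock: 3.37
position: [0.5474, -0.0259, 0.1409]
ee_rot: [0.0, 0.99, -0.141, 0.005]
contact_force: [-0.3, 0.6, 1.1]
width: 0.0001
clock: 3.45
position: [0.548, -0.026, 0.1374]
ee_rot: [0.0, 0.99, -0.141, 0.006]
contact_force: [-0.6, 0.2, 1.8]
width: 0.0
t 3.45 p [ 0.548  -0.026   0.1374] q [ 0.     0.99  -0.141  0.006] F [-0.6  0.2  1.8] M [-0.01  0.06  0.01] w 0.0
```

```bash
python3 -m inch '[[-1,0,0,4,0],[-1,0,0,4,0],[-1,0,0,4,0]]'; python3 -m inch '[[-1,0,0,3,0],[-1,0,0,3,0]]'; python3 -m inch '[[-1,0,0,3,0]]';python3 - <<'E'
from h import *
show()
im,C=cam('side');save(im,'side1.png')
E
```

```text
clock: 3.7
position: [0.5496, -0.026, 0.1263]
ee_rot: [0.0, 0.99, -0.141, 0.008]
contact_force: [0.1, -0.1, 0.8]
width: -0.0001
clock: 3.87
position: [0.5497, -0.0259, 0.1198]
ee_rot: [0.0, 0.99, -0.141, 0.008]
contact_force: [-0.8, 0.3, 1.4]
width: 0.0002
clock: 3.95
position: [0.5497, -0.0258, 0.1177]
ee_rot: [0.0, 0.99, -0.141, 0.008]
contact_force: [-8.5, 1.2, 34.3]
width: 0.0
t 3.95 p [ 0.5497 -0.0258  0.1177] q [ 0.     0.99  -0.141  0.008] F [-8.5  1.2 34.3] M [0.28 1.65 0.02] w 0.0
```

View pics/side1.png

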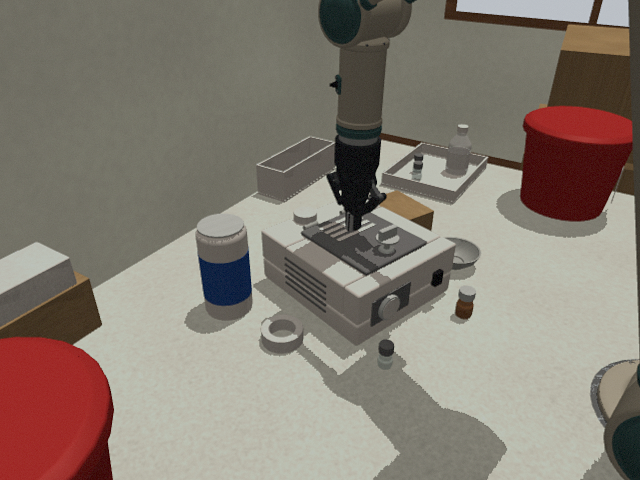

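```bash
python3 -m inch '[[-1,0,0,-3,0],[-1,0,0,-30,0],[-1,-15,0,-35,0],[-1,-20,15,-30,0],[-0.5,0,15,0,0]]'
python3 - <<'E'
from h import *
show()
ims={}
for n in ['side','wrist','scene']:
    im,C=cam(n);save(im,n+'2.png');ims[n]=(im,C)
    for t in ['hinge_line','wing_top','stud']:
        r=mark_of(im,t)[:1]; print(n,t,[(np.round(a['point'],1),round(a['confidence'],2)) for a in r])
        if r: ims[n,t]=r[0]['point']
for t,z in [('wing_top',.162),('stud',.120),('hinge_line',.11)]:
    L=[ray(*ims[n],ims[n,t]) for n in ['scene','side','wrist'] if (n,t) in ims]
    print(t,tri(L),[atz(*ims[n],ims[n,t],z).round(4) for n in ['scene','side','wrist'] if (n,t) in ims])
E
```

```text
clock: 4.42
position: [0.5061, -0.0431, 0.2169]
ee_rot: [-0.0, 0.99, -0.139, 0.006]
contact_force: [0.2, -1.4, -0.6]
width: 0.0111
t 4.42 p [ 0.5061 -0.0431  0.2169] q [-0.     0.99  -0.139  0.006] F [ 0.2 -1.4 -0.6] M [ 0.01 -0.04  0.02] w 0.0111
side hinge_line [(array([221.5, 334.2]), 0.86)]
side wing_top [(array([225.8, 387.6]), 0.82)]
side stud [(array([247.8, 388.7]), 0.85)]
wrist hinge_line [(array([202.4, 459.8]), 0.81)]
wrist wing_top [(array([217.7, 247.2]), 0.59)]
wrist stud [(array([205.3, 257.4]), 0.86)]
scene hinge_line [(array([251.9, 272.4]), 0.83)]
scene wing_top [(array([192.7, 283. ]), 0.58)]
scene stud [(array([208.7, 287.3]), 0.54)]
wing_top [ 0.47180526 -0.0037933   0.16329471] [array([ 0.4686, -0.0047,  0.162 ]), array([ 0.4725, -0.0055,  0.162 ]), array([ 0.4721, -0.0027,  0.162 ])]
stud [ 0.46926639 -0.00135666  0.11944366] [array([0.4751, 0.0021, 0.12  ]), array([ 0.4675, -0.0064,  0.12  ]), array([ 0.4701, -0.0025,  0.12  ])]
hinge_line [ 0.60605453 -0.04950054  0.10744913] [array([ 0.6086, -0.0538,  0.11  ]), array([ 0.6011, -0.0485,  0.11  ]), array([ 0.6085, -0.0424,  0.11  ])]
```

View pics/wrist2.png

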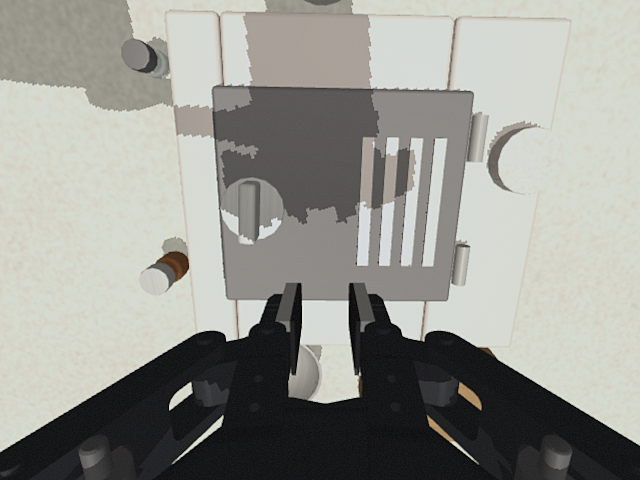

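Run:
```python
import cv2
a=cv2.imread('pics/wrist2.png')[160:260,200:310];cv2.imwrite('pics/crop2.png',cv2.resize(a,None,fx=6,fy=6,interpolation=cv2.INTER_CUBIC))
```

```text
(no output)
```

View pics/crop2.png

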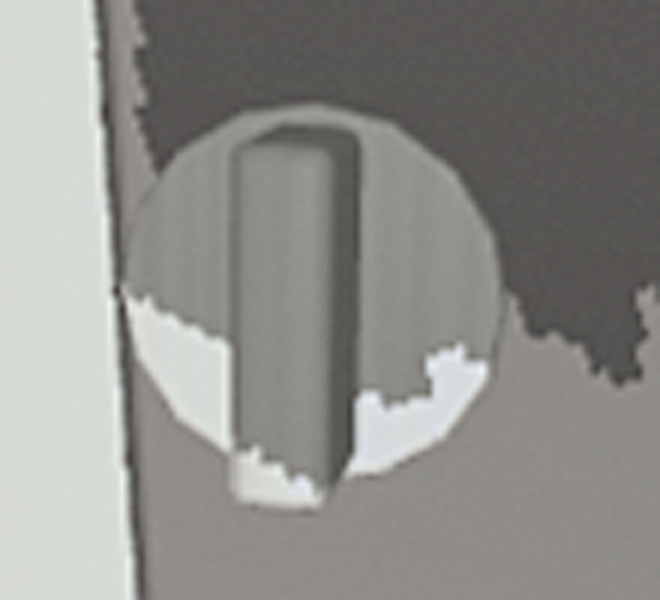

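Run:
```python
from h import *
im,C=cam('wrist')
s=show()
q=[]
for x,y in [(233,143),(333,143),(327,505),(232,502)]:
    q.append(atz(im,C,(160+y/6-.4,200+x/6-.4),.162)); print(q[-1].round(4))
q=np.array(q);c=q.mean(0);print('c',c, 'w',np.linalg.norm(q[0]-q[1]),'len',np.linalg.norm(q[0]-q[3]))
for d in (q[0]-q[3],q[1]-q[2]): print('wing yaw(unit y dir -90)',np.degrees(np.arctan2(d[1],d[0]))-90)
w,x,y,z=s['ee_rot'];Rm=R.from_quat([x,y,z,w]).as_matrix();print('toolx yaw',np.degrees(np.arctan2(Rm[1,0],Rm[0,0])))
print('shift tool mm',Rm.T@(c-s['position'])*1e3, 'q',np.round(s['qpos'],2))
```

```text
t 5.07 p [ 0.5059 -0.0433  0.2111] q [-0.001  0.99  -0.14   0.002] F [-0.4  0.1 -0.5] M [-0.03  0.03 -0.02] w 0.0213
[0.474  0.0171 0.162 ]
[0.483  0.0145 0.162 ]
[ 0.4708 -0.0185  0.162 ]
[ 0.462  -0.0156  0.162 ]
c [ 0.47242923 -0.00059352  0.162     ] w 0.00927893450873436 len 0.03486306479344907
wing yaw(unit y dir -90) -20.252220168092123
wing yaw(unit y dir -90) -20.27350101833926
toolx yaw -16.113811101325002
shift tool mm [-44.16670941 -31.7002116   49.04796266] q [-0.22  0.19  1.68  0.    1.27  0.06]
```

Run:
```python
from h import *
im,C=cam('wrist');save(im,'wrist3.png')
s=show();print(mark_of(im,'wing_top')[:1])
np.savez('w3.npz',C=C,K=np.array(im['K']))
a=im['frame'][130:270,180:330,::-1];cv2.imwrite('pics/crop3.png',cv2.resize(a,None,fx=5,fy=5,interpolation=cv2.INTER_CUBIC))
```

```text
t 5.12 p [ 0.5059 -0.0434  0.2113] q [-0.001  0.99  -0.14   0.002] F [0.7 0.2 0.3] M [-0.02  0.02 -0.03] w 0.0213
[{'point': [217.3, 246.5], 'confidence': 0.58}]
```

View pics/crop3.png

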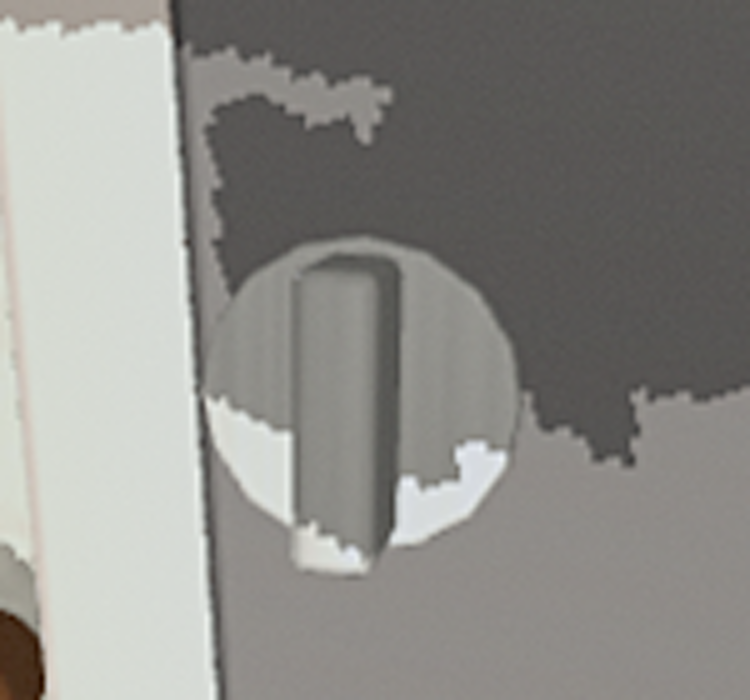

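```bash
python3 -m inch '[[-0.3,-22,-15,0,0],[-0.3,-22,-15,0,0],[-0.3,0,0,0,2],[-0.3,0,0,10,2],[-0.3,0,0,10,0]]'
python3 - <<'E'
from h import *
im,C=cam('wrist');save(im,'wrist4.png')
s=show();print(mark_of(im,'wing_top')[:1])
im,C=cam('side');save(im,'side4.png')
s=show();print(mark_of(im,'wing_top')[:1])
E
```

```text
clock: 5.58
position: [0.4727, -0.0012, 0.1925]
ee_rot: [-0.001, 0.984, -0.177, 0.005]
contact_force: [-0.1, -0.7, 0.2]
width: 0.0299
t 5.63 p [ 0.4718 -0.0011  0.1907] q [-0.001  0.984 -0.177  0.003] F [ 0.   0.6 -1.3] M [0.02 0.03 0.04] w 0.0297
[{'point': [277.7, 324.7], 'confidence': 0.66}]
t 5.73 p [ 0.4726 -0.0016  0.192 ] q [-0.001  0.984 -0.177  0.004] F [ 1.3  0.  -0.3] M [0.01 0.02 0.02] w 0.0297
[{'point': [224.5, 387.9], 'confidence': 0.8}]
```

View pics/wrist4.png

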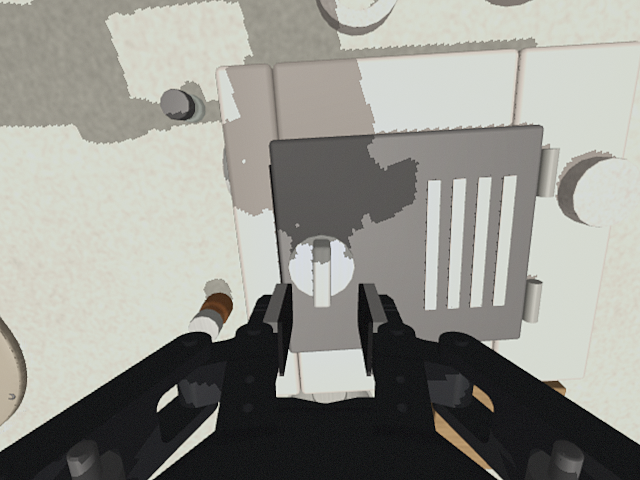

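View pics/side4.png

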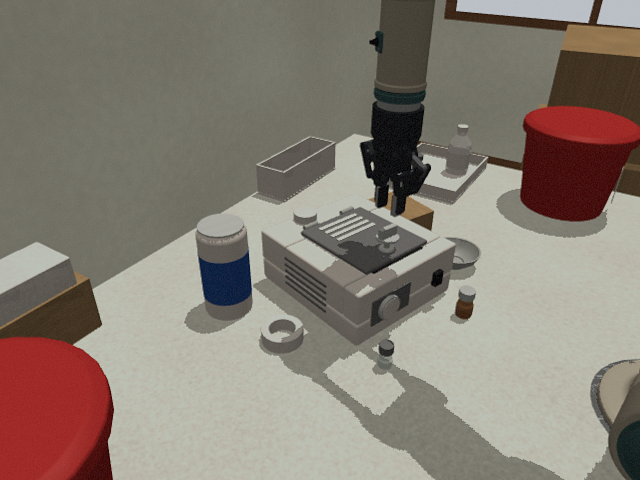

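Run:
```python
from h import *
im,C=cam('wrist')
s=show()
a=im['frame'][220:320,270:370,::-1];cv2.imwrite('pics/crop5.png',cv2.resize(a,None,fx=6,fy=6,interpolation=cv2.INTER_CUBIC))
w,x,y,z=s['ee_rot'];Rm=R.from_quat([x,y,z,w]).as_matrix()
for rc,z in [((273,322),.162),((277.7,324.7),.162),((266,321),.144)]:
    P=atz(im,C,rc,z);print(P,Rm.T@(P-s['position'])*1e3)
print(proj(im,C,s['position']))
```

```text
t 5.83 p [ 0.4735 -0.0018  0.1927] q [-0.001  0.984 -0.177  0.005] F [-0.1  0.2  1.1] M [-0.04  0.01 -0.02] w 0.0297
[0.47358057 0.00149602 0.162     ] [-1.33921016 -3.07604746 30.71628452]
[ 0.47400118 -0.00158467  0.162     ] [ 0.1266845  -0.33401923 30.72095792]
[ 0.47210043 -0.00076058  0.144     ] [-2.10597034 -0.38851607 48.70162125]
(np.float64(304.1482842127748), np.float64(324.3114912810463))
```

View pics/crop5.png

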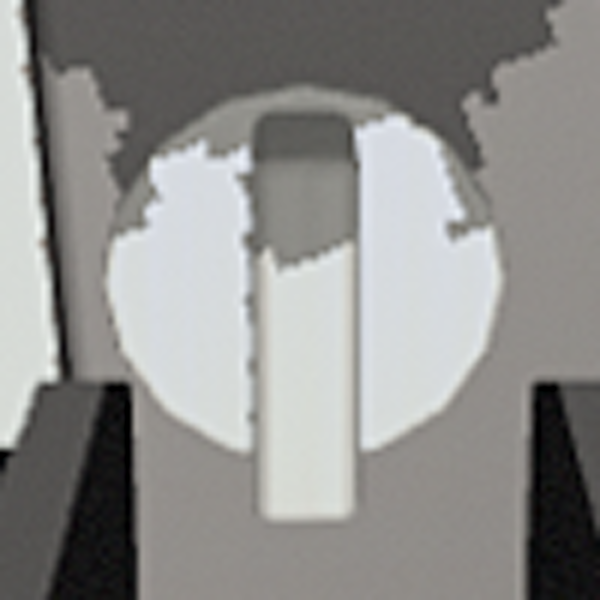

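```bash
python3 -m inch '[[-0.3,-1.5,-0.7,10,0],[-0.3,0,0,10,0],[-0.3,0,0,10,0],[-0.3,0,0,8,0],[-0.3,0,0,3,0],[-0.3,0,0,0,0]]'
python3 - <<'E'
from h import *
s=show()
im,C=cam('wrist');save(im,'wrist6.png')
E
```

```text
clock: 6.33
position: [0.4748, -0.0014, 0.1504]
ee_rot: [-0.001, 0.984, -0.177, 0.007]
contact_force: [0.4, 0.8, -0.1]
width: 0.0301
t 6.33 p [ 0.4748 -0.0014  0.1504] q [-0.001  0.984 -0.177  0.007] F [ 0.4  0.8 -0.1] M [-0.02  0.03 -0.02] w 0.0301
```

View pics/wrist6.png

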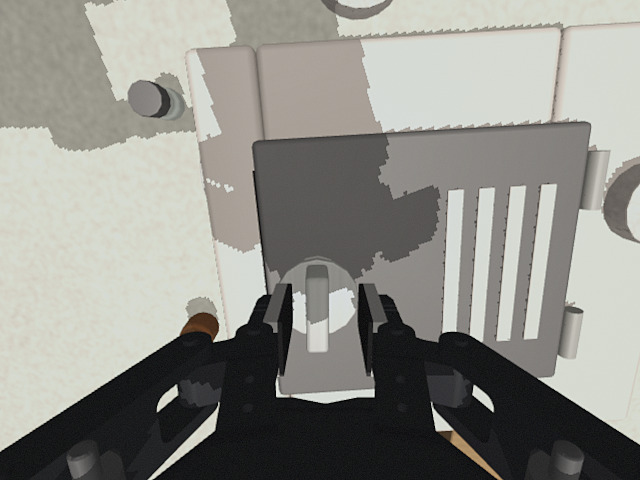

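Run:
```python
from h import *
im,C=cam('wrist')
s=show()
a=im['frame'][240:380,250:390,::-1];cv2.imwrite('pics/crop7.png',cv2.resize(a,None,fx=5,fy=5,interpolation=cv2.INTER_CUBIC))
w,x,y,z=s['ee_rot'];Rm=R.from_quat([x,y,z,w]).as_matrix()
for rc in [(272,308),(272,327),(351,309),(351,327)]:
    P=atz(im,C,rc,.162);print(P,Rm.T@(P-s['position'])*1e3)
print(Rm)
```

```text
t 6.43 p [ 0.4753 -0.0014  0.1511] q [-0.001  0.984 -0.177  0.008] F [ 0.3 -0.6 -0.3] M [0.01 0.08 0.02] w 0.0297
[0.47584801 0.01973667 0.162     ] [ -6.66373753 -20.06849499 -10.86821441]
[0.48314707 0.01697946 0.162     ] [  1.13774817 -20.03021841 -10.75055316]
[ 0.46283686 -0.0150858   0.162     ] [ -6.70979324  17.10493165 -11.0369051 ]
[ 0.47024475 -0.01791672  0.162     ] [  1.21938152  17.17433878 -10.9174559 ]
[[ 0.93707278 -0.34877956  0.01572983]
 [-0.3488073  -0.9371939  -0.00103302]
 [ 0.0151022  -0.00451866 -0.99987574]]
```

View pics/crop7.png

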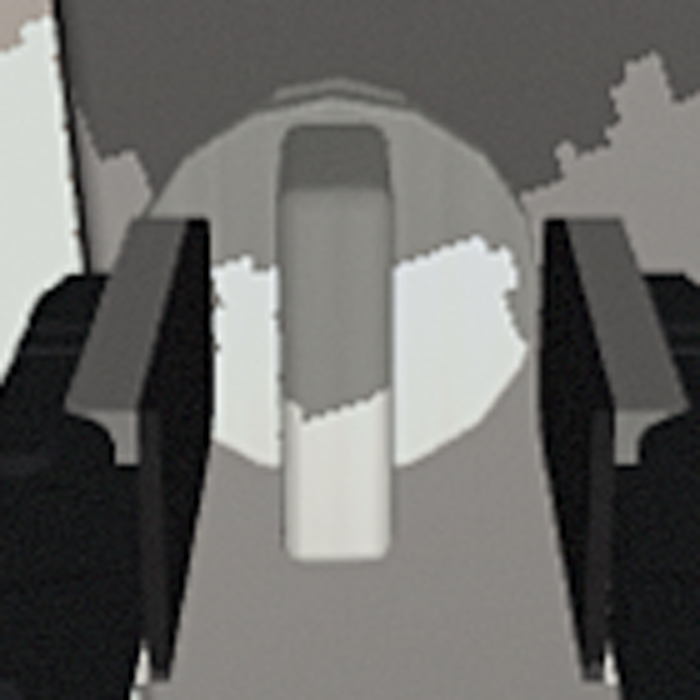

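```bash
python3 -m inch '[[-0.3,-2.7,0,2,0],[-0.5,-0.5,0,1.5,0],[-0.6,0,0,0,0]]' 20; python3 -m inch '[[-1,0,0,0,0],[-1,0,0,0,0],[-1,0,0,0,0],[-1,0,0,0,0]]' 20
python3 - <<'E'
from h import *
s=show()
im,C=cam('wrist');save(im,'wrist8.png'); show()
E
```

```text
clock: 6.68
position: [0.4731, -0.0004, 0.1484]
ee_rot: [-0.001, 0.984, -0.177, 0.009]
contact_force: [-0.9, -0.6, 0.6]
width: 0.0173
clock: 7.02
position: [0.4717, 0.0002, 0.1487]
ee_rot: [-0.001, 0.984, -0.177, 0.008]
contact_force: [0.3, 0.8, -1.1]
width: 0.0096
t 7.02 p [4.717e-01 2.000e-04 1.487e-01] q [-0.001  0.984 -0.177  0.008] F [ 0.3  0.8 -1.1] M [0.04 0.11 0.05] w 0.0096
t 7.07 p [4.717e-01 2.000e-04 1.487e-01] q [-0.001  0.984 -0.177  0.008] F [-0.4  0.   0.6] M [ 0.06  0.12 -0.06] w 0.0096
```

View pics/wrist8.png

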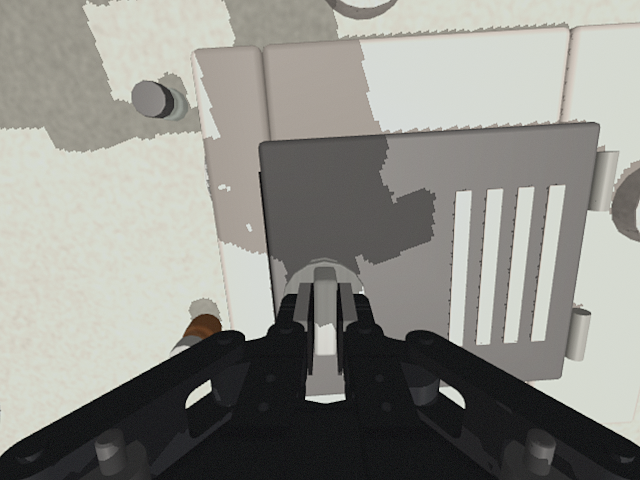

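```bash
for i in 1 2 3; do python3 -m inch '[[-1,0,0,0.6,0]]' | egrep -v 'ee_rot|width'; done
```

```text
clock: 7.15
position: [0.4717, 0.0002, 0.1483]
contact_force: [-1.2, 0.1, 3.1]
clock: 7.23
position: [0.4717, 0.0002, 0.148]
contact_force: [-2.1, 0.5, 3.9]
clock: 7.32
position: [0.4717, 0.0002, 0.1478]
contact_force: [-2.2, 1.2, 4.2]
```

```bash
for i in 1 2 3 4 5 6; do python3 -m inch '[[-1,0,0,1.1,0]]' | egrep -v 'ee_rot|width'; done
```

```text
clock: 7.4
position: [0.4716, 0.0002, 0.147]
contact_force: [-2.6, 1.1, 4.8]
clock: 7.48
position: [0.4716, 0.0002, 0.1462]
contact_force: [-2.3, -0.3, 4.6]
clock: 7.57
position: [0.4716, 0.0002, 0.1452]
contact_force: [-2.0, -0.4, 5.1]
clock: 7.65
position: [0.4716, 0.0002, 0.1442]
contact_force: [-2.0, 0.5, 5.8]
clock: 7.73
position: [0.4715, 0.0003, 0.1431]
contact_force: [-1.2, 0.1, 6.3]
clock: 7.82
position: [0.4717, 0.0002, 0.1426]
contact_force: [-3.6, 0.8, 15.9]
```

```bash
cat > y.py <<'E'
from h import *
s=show();w,x,y,z=s['ee_rot'];Rm=R.from_quat([x,y,z,w]).as_matrix()
t=np.degrees(np.arctan2(Rm[1,0],Rm[0,0]));print('clockwise turn deg vs unit', round(-t-16.3,1),'tilt',Rm[:2,2].round(3),'q6',round(s['qpos'][5],2))
E
python3 -m inch '[[-1,0,0,0.5,-3]]'|egrep 'pos|forc';python3 -m inch '[[-1,0,0,0.7,-3]]'|egrep 'pos|forc'; python3 y.py;python3 -m inch '[[-1,0,0,0.7,-3],[-1,0,0,0.7,-3]]'|egrep 'pos|forc'; python3 y.py
```

```text
position: [0.4715, 0.0003, 0.1429]
contact_force: [-5.0, 0.7, 11.3]
position: [0.4714, 0.0004, 0.143]
contact_force: [-4.5, 1.2, 11.1]
t 7.98 p [4.714e-01 4.000e-04 1.430e-01] q [-0.001  0.992 -0.124  0.009] F [-4.5  1.2 11.1] M [ 0.09  0.7  -0.07] w 0.0096
clockwise turn deg vs unit -2.1 tilt [ 0.017 -0.001] q6 0.1
position: [0.4711, 0.0005, 0.1431]
contact_force: [-3.6, 1.0, 9.6]
t 8.15 p [0.4711 0.0005 0.1431] q [-0.     0.998 -0.069  0.009] F [-3.6  1.   9.6] M [ 0.12  0.7  -0.02] w 0.0092
clockwise turn deg vs unit -8.4 tilt [ 0.017 -0.001] q6 -0.01
```

```bash
for i in 1 2 3; do python3 -m inch '[[-1,0,0,0.7,-3],[-1,0,0,0.7,-3]]'|egrep 'pos|forc|clo';done; python3 y.py
```

```text
clock: 8.32
position: [0.4709, 0.0005, 0.1431]
contact_force: [-3.8, 0.1, 9.4]
clock: 8.48
position: [0.4706, 0.0005, 0.1431]
contact_force: [-3.4, 0.6, 10.2]
clock: 8.65
position: [0.4704, 0.0006, 0.1431]
contact_force: [-4.0, -0.0, 9.5]
t 8.65 p [0.4704 0.0006 0.1431] q [0.001 0.995 0.096 0.009] F [-4.  -0.   9.5] M [ 0.16  0.7  -0.03] w 0.0097
clockwise turn deg vs unit -27.3 tilt [ 0.018 -0.001] q6 -0.34
```

```bash
python3 -m inch '[[-1,0,0,0.7,5],[-1,0,0,0.7,5],[-1,0,0,0.7,5],[-1,0,0,0.7,5],[-1,0,0,0.7,4],[-1,0,0,0.7,3]]'|egrep 'pos|forc|clo'; python3 y.py; for i in 1 2 3 ; do python3 -m inch '[[-1,0,0,0.7,3],[-1,0,0,0.7,3]]'|egrep 'pos|forc|clo';done; python3 y.py
```

```text
clock: 9.15
position: [0.4714, 0.0003, 0.143]
contact_force: [-3.2, 0.5, 8.7]
t 9.15 p [4.714e-01 3.000e-04 1.430e-01] q [-0.001  0.989 -0.149  0.011] F [-3.2  0.5  8.7] M [0.06 0.6  0.01] w 0.0094
clockwise turn deg vs unit 0.8 tilt [ 0.022 -0.002] q6 0.15
clock: 9.32
position: [0.4716, 0.0002, 0.1429]
contact_force: [-3.7, 0.8, 7.9]
clock: 9.48
position: [0.4718, 0.0001, 0.1421]
contact_force: [-1.6, 0.7, 4.9]
clock: 9.65
position: [0.4719, -0.0001, 0.1411]
contact_force: [-1.9, 0.7, 6.1]
t 9.65 p [ 4.719e-01 -1.000e-04  1.411e-01] q [-0.002  0.951 -0.309  0.012] F [-1.9  0.7  6.1] M [ 0.02  0.48 -0.01] w 0.0092
clockwise turn deg vs unit 19.7 tilt [ 0.025 -0.003] q6 0.48
```

```bash
for i in 1 2 3 4 ; do python3 -m inch '[[-1,0,0,1,0]]'|egrep 'pos|forc|clo';done; python3 y.py
```

```text
clock: 9.73
position: [0.4719, -0.0001, 0.1403]
contact_force: [-2.2, 0.7, 6.4]
clock: 9.82
position: [0.4719, -0.0001, 0.1395]
contact_force: [-3.1, 0.1, 7.4]
clock: 9.9
position: [0.4719, -0.0001, 0.1388]
contact_force: [-3.6, 0.4, 6.8]
clock: 9.98
position: [0.4719, -0.0001, 0.1381]
contact_force: [-2.7, 0.5, 7.3]
t 9.98 p [ 4.719e-01 -1.000e-04  1.381e-01] q [-0.002  0.951 -0.31   0.012] F [-2.7  0.5  7.3] M [ 0.07  0.5  -0.  ] w 0.0091
clockwise turn deg vs unit 19.8 tilt [ 0.025 -0.003] q6 0.48
```

```bash
for i in 1 2 3 4 5; do python3 -m inch '[[-1,0,0,1.1,0]]'|egrep 'pos|forc|clo';done; python3 y.py
```

```text
clock: 10.07
position: [0.4719, -0.0001, 0.1372]
contact_force: [-3.4, 0.8, 7.5]
clock: 10.15
position: [0.4719, -0.0001, 0.1365]
contact_force: [-2.6, 0.1, 8.0]
clock: 10.23
position: [0.4719, -0.0001, 0.1357]
contact_force: [-2.7, 0.5, 7.1]
clock: 10.32
position: [0.4719, -0.0001, 0.1349]
contact_force: [-3.3, -0.0, 8.4]
clock: 10.4
position: [0.4719, -0.0001, 0.1341]
contact_force: [-1.6, 0.9, 8.8]
t 10.4 p [ 4.719e-01 -1.000e-04  1.341e-01] q [-0.002  0.951 -0.31   0.013] F [-1.6  0.9  8.8] M [0.1  0.57 0.03] w 0.0096
clockwise turn deg vs unit 19.8 tilt [ 0.026 -0.004] q6 0.48
```

```bash
for i in 1 2 3 4; do python3 -m inch '[[-1,0,0,1.1,0]]'|egrep 'pos|forc|clo';done; python3 y.py
```

```text
clock: 10.48
position: [0.4719, -0.0001, 0.1334]
contact_force: [-2.7, 0.9, 8.1]
clock: 10.57
position: [0.472, -0.0001, 0.1332]
contact_force: [-4.9, -0.2, 17.3]
clock: 10.65
position: [0.472, -0.0001, 0.1333]
contact_force: [-5.9, 0.4, 14.2]
clock: 10.73
position: [0.472, -0.0001, 0.1333]
contact_force: [-4.9, 0.4, 12.8]
t 10.73 p [ 4.720e-01 -1.000e-04  1.333e-01] q [-0.002  0.951 -0.309  0.014] F [-4.9  0.4 12.8] M [ 0.11  0.86 -0.04] w 0.0092
clockwise turn deg vs unit 19.8 tilt [ 0.027 -0.004] q6 0.48
```

```bash
python3 -m inch '[[-1,0,0,0.9,3]]'|egrep 'pos|forc|clo';python3 y.py; python3 -m inch '[[-1,0,0,0.9,3]]'|egrep 'pos|forc|clo';python3 y.py
```

```text
clock: 10.82
position: [0.472, -0.0001, 0.1334]
contact_force: [-3.9, 1.5, 9.9]
t 10.82 p [ 4.720e-01 -1.000e-04  1.334e-01] q [-0.002  0.942 -0.335  0.014] F [-3.9  1.5  9.9] M [ 0.    0.71 -0.01] w 0.0095
clockwise turn deg vs unit 22.8 tilt [ 0.028 -0.005] q6 0.53
clock: 10.9
position: [0.4721, -0.0003, 0.1333]
contact_force: [-3.2, 0.3, 10.0]
t 10.9 p [ 4.721e-01 -3.000e-04  1.333e-01] q [-0.003  0.933 -0.36   0.014] F [-3.2  0.3 10. ] M [0.03 0.74 0.03] w 0.0096
clockwise turn deg vs unit 25.9 tilt [ 0.028 -0.005] q6 0.59
```

```bash
for i in 1 2 3; do python3 -m inch '[[-1,0,0,1.2,4],[-1,0,0,1.2,4]]'|egrep 'pos|forc|clo';python3 y.py;done
```

```text
clock: 11.07
position: [0.4723, -0.0004, 0.1332]
contact_force: [-4.5, 0.8, 14.0]
t 11.07 p [ 4.723e-01 -4.000e-04  1.332e-01] q [-0.004  0.904 -0.427  0.014] F [-4.5  0.8 14. ] M [-0.06  0.94  0.04] w 0.0095
clockwise turn deg vs unit 34.3 tilt [ 0.029 -0.006] q6 0.74
clock: 11.23
position: [0.4725, -0.0007, 0.1332]
contact_force: [-3.5, 1.4, 13.3]
t 11.23 p [ 0.4725 -0.0007  0.1332] q [-0.005  0.871 -0.492  0.015] F [-3.5  1.4 13.3] M [0.03 0.91 0.02] w 0.0097
clockwise turn deg vs unit 42.6 tilt [ 0.031 -0.007] q6 0.88
clock: 11.4
position: [0.4727, -0.0009, 0.1332]
contact_force: [-4.7, -0.3, 12.7]
t 11.4 p [ 0.4727 -0.0009  0.1332] q [-0.006  0.832 -0.554  0.015] F [-4.7 -0.3 12.7] M [0.1  0.84 0.01] w 0.0093
clockwise turn deg vs unit 51.0 tilt [ 0.032 -0.007] q6 1.03
```

```bash
for i in 1 2 3; do python3 -m inch '[[-1,0,0,1.2,4],[-1,0,0,1.2,4],[-1,0,0,1.2,4]]'|egrep 'pos|forc|clo';done;python3 y.py
```

```text
clock: 11.65
position: [0.4729, -0.0014, 0.1331]
contact_force: [-4.5, -0.4, 14.2]
clock: 11.9
position: [0.473, -0.0019, 0.1331]
contact_force: [-4.7, 0.2, 12.8]
clock: 12.15
position: [0.473, -0.0025, 0.133]
contact_force: [-5.6, 1.0, 13.9]
t 12.15 p [ 0.473  -0.0025  0.133 ] q [ 0.011 -0.609  0.793 -0.016] F [-5.6  1.  13.9] M [ 0.02  0.98 -0.01] w 0.0092
clockwise turn deg vs unit 88.7 tilt [ 0.037 -0.012] q6 1.69
```

```bash
python3 -m inch '[[-1,0,0,1.2,4],[-1,0,0,1.2,4]]'|egrep 'pos|forc|clo';python3 -m inch '[[-1,0,0,1.2,4],[-1,0,0,1.2,4]]'|egrep 'pos|forc|clo';python3 y.py
```

```text
clock: 12.32
position: [0.4729, -0.0029, 0.133]
contact_force: [-5.3, 0.3, 12.4]
clock: 12.48
position: [0.4727, -0.0033, 0.133]
contact_force: [-4.3, 0.6, 14.5]
t 12.48 p [ 0.4727 -0.0033  0.133 ] q [ 0.013 -0.487  0.873 -0.016] F [-4.3  0.6 14.5] M [-0.01  0.98  0.06] w 0.0095
clockwise turn deg vs unit 105.4 tilt [ 0.038 -0.015] q6 1.98
```

```bash
for i in 1 2 3; do python3 -m inch '[[-1,0,0,0.2,0]]'|egrep 'pos|forc|clo';done;python3 y.py
```

```text
clock: 12.57
position: [0.4726, -0.0033, 0.1335]
contact_force: [-3.0, 0.5, 8.2]
clock: 12.65
position: [0.4726, -0.0033, 0.134]
contact_force: [-3.0, 1.1, 8.2]
clock: 12.73
position: [0.4726, -0.0033, 0.1343]
contact_force: [-3.2, 1.3, 7.4]
t 12.73 p [ 0.4726 -0.0033  0.1343] q [ 0.014 -0.486  0.874 -0.016] F [-3.2  1.3  7.4] M [0.12 0.61 0.02] w 0.0095
clockwise turn deg vs unit 105.6 tilt [ 0.039 -0.015] q6 1.98
```

```bash
for i in 1 2 3 4 5 6; do python3 -m inch '[[-1,0,0,-0.4,0],[-1,0,0,-0.3,0]]'|egrep 'pos|forc|clo';done;python3 y.py
```

```text
clock: 12.9
position: [0.4726, -0.0033, 0.1358]
contact_force: [-2.4, 0.2, 7.4]
clock: 13.07
position: [0.4725, -0.0033, 0.137]
contact_force: [-0.3, 0.2, -0.6]
clock: 13.23
position: [0.4725, -0.0033, 0.137]
contact_force: [-0.6, 0.3, 0.6]
clock: 13.4
position: [0.4725, -0.0033, 0.137]
contact_force: [-0.5, -0.9, 0.5]
clock: 13.57
position: [0.4725, -0.0033, 0.137]
contact_force: [0.9, -0.2, -1.7]
clock: 13.73
position: [0.4725, -0.0033, 0.137]
contact_force: [0.2, 0.5, -1.6]
t 13.73 p [ 0.4725 -0.0033  0.137 ] q [ 0.013 -0.486  0.874 -0.016] F [ 0.2  0.5 -1.6] M [ 0.    0.01 -0.01] w 0.0095
clockwise turn deg vs unit 105.5 tilt [ 0.038 -0.015] q6 1.98
```

```bash
python3 -m inch '[[-1,0,0,0,1.5]]'|egrep 'clo';python3 y.py;python3 -m inch '[[-1,0,0,0,0],[-1,0,0,0,-1.5]]'|egrep 'clo';python3 y.py;python3 -m inch '[[-1,0,0,0,0]]'|egrep 'clo';python3 y.py
```

```text
clock: 13.82
t 13.82 p [ 0.4725 -0.0034  0.137 ] q [ 0.013 -0.474  0.88  -0.016] F [-0.3  0.   1.7] M [-0.11  0.27  0.06] w 0.0095
clockwise turn deg vs unit 107.0 tilt [ 0.038 -0.015] q6 2.01
clock: 13.98
t 13.98 p [ 0.4725 -0.0033  0.137 ] q [ 0.013 -0.486  0.874 -0.016] F [ 1.1  0.4 -1.4] M [ 0.06  0.11 -0.04] w 0.0092
clockwise turn deg vs unit 105.5 tilt [ 0.038 -0.015] q6 1.98
clock: 14.07
t 14.07 p [ 0.4725 -0.0033  0.137 ] q [ 0.013 -0.486  0.874 -0.016] F [ 0.1 -1.  -1. ] M [-0.01  0.13  0.02] w 0.0091
clockwise turn deg vs unit 105.5 tilt [ 0.038 -0.015] q6 1.98
```

```bash
python3 -m inch '[[-0.7,0,0,0,0],[-0.4,0,0,0,0],[-0.4,0,0,0,0],[-0.4,0,0,-3,0],[-0.4,0,0,-10,0],[-0.4,0,0,-20,0],[-0.4,0,0,-30,0],[-0.4,0,0,-30,0],[-0.4,30,-30,0,0],[-0.4,0,0,0,0]]'
python3 - <<'E'
from h import *
show()
for n in ['wrist','side']:
    im,C=cam(n);save(im,n+'9.png')
    for t in ['wing_top','stud']: print(n,t,mark_of(im,t)[:1])
    if n=='side': a=im['frame'][180:300,290:450,::-1];cv2.imwrite('pics/crop9.png',cv2.resize(a,None,fx=5,fy=5,interpolation=cv2.INTER_CUBIC))
E
```

```text
clock: 14.9
position: [0.4795, -0.0432, 0.2368]
ee_rot: [0.014, -0.488, 0.873, -0.017]
contact_force: [-0.3, -0.4, -0.6]
width: 0.0255
t 14.9 p [ 0.4795 -0.0432  0.2368] q [ 0.014 -0.488  0.873 -0.017] F [-0.3 -0.4 -0.6] M [ 0.04 -0.    0.01] w 0.0255
wrist wing_top [{'point': [290.2, 284.0], 'confidence': 0.66}]
wrist stud [{'point': [273.0, 288.3], 'confidence': 0.6}]
side wing_top [{'point': [233.4, 388.1], 'confidence': 0.69}]
side stud [{'point': [253.8, 386.4], 'confidence': 0.52}]
```

View pics/wrist9.png

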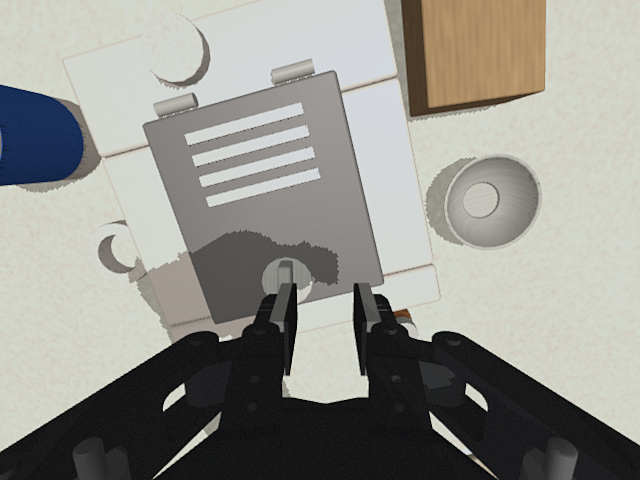

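View pics/crop9.png

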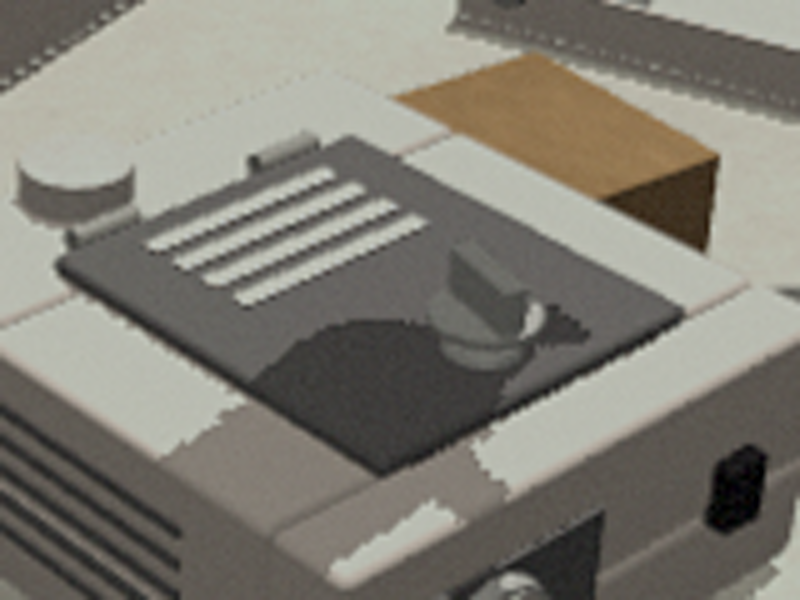

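Run:
```python
import cv2,numpy as np
L=[cv2.resize(cv2.imread(f'pics/side{k}.png')[225:285,335:435],None,fx=4,fy=4,interpolation=cv2.INTER_CUBIC) for k in (1,2,9)]
cv2.imwrite('pics/cmp.png',np.vstack([L[0],L[1]]) if 0 else np.vstack([cv2.resize(a,(330,198)) for a in L]))
g=[cv2.imread(f'pics/side{k}.png',0).astype(int) for k in (1,2,9)]
for c in (364,368,372,400,412,420):
    for a in g: print(c,a[232:284,c].tolist()[::1] if 0 else [int(v) for v in a[238:276,c]])
```

```text
364 [59, 59, 65, 57, 62, 60, 62, 62, 61, 60, 65, 64, 61, 66, 98, 103, 102, 102, 100, 89, 55, 62, 59, 61, 62, 63, 60, 66, 62, 80, 106, 104, 98, 84, 65, 42, 63, 104]
364 [59, 63, 58, 65, 58, 58, 64, 60, 59, 57, 60, 61, 59, 61, 58, 59, 61, 64, 57, 62, 61, 62, 62, 58, 64, 60, 58, 78, 101, 103, 99, 93, 78, 57, 43, 67, 116, 111]
364 [100, 99, 97, 99, 103, 95, 55, 60, 59, 55, 63, 54, 60, 58, 60, 61, 60, 61, 59, 62, 58, 60, 59, 59, 63, 59, 57, 63, 61, 59, 61, 62, 60, 58, 51, 43, 65, 108]
368 [103, 102, 104, 91, 62, 62, 60, 62, 63, 58, 62, 69, 98, 104, 102, 102, 101, 102, 100, 100, 100, 98, 90, 59, 61, 62, 59, 62, 61, 59, 68, 84, 103, 91, 73, 45, 66, 145]
368 [56, 61, 61, 62, 61, 61, 57, 62, 61, 62, 59, 58, 59, 61, 63, 59, 63, 63, 62, 63, 61, 60, 59, 59, 59, 63, 59, 73, 106, 100, 101, 99, 87, 68, 50, 53, 97, 125]
368 [99, 100, 96, 104, 101, 95, 57, 58, 61, 63, 59, 60, 59, 66, 61, 66, 59, 59, 60, 60, 57, 62, 61, 62, 62, 62, 63, 59, 60, 63, 65, 61, 62, 50, 48, 36, 65, 122]
372 [102, 100, 101, 102, 102, 101, 103, 89, 58, 74, 106, 99, 67, 78, 107, 105, 100, 101, 102, 101, 102, 101, 101, 102, 88, 
[... 1295 characters left out ...]
00, 100, 99, 98, 100, 103, 99, 102, 99, 94, 78, 50, 39, 119, 191, 187, 185, 185, 184, 185, 183, 186, 185, 185, 183, 185, 185, 180, 166, 137, 97, 84, 88, 87, 84, 84, 82]
420 [110, 101, 100, 102, 102, 107, 91, 70, 44, 37, 123, 191, 189, 187, 187, 188, 188, 186, 188, 186, 185, 187, 189, 187, 179, 160, 125, 86, 83, 91, 90, 86, 87, 90, 87, 88, 89, 87]
420 [98, 96, 99, 101, 103, 88, 68, 47, 32, 23, 29, 114, 185, 186, 187, 184, 186, 187, 185, 186, 185, 186, 187, 185, 175, 160, 124, 87, 86, 86, 85, 88, 86, 87, 87, 86, 86, 86]
420 [109, 95, 99, 98, 100, 100, 89, 70, 41, 37, 118, 193, 186, 187, 185, 184, 185, 186, 185, 184, 187, 184, 187, 185, 177, 159, 123, 88, 86, 87, 85, 88, 87, 88, 85, 88, 85, 86]
```

View pics/cmp.png

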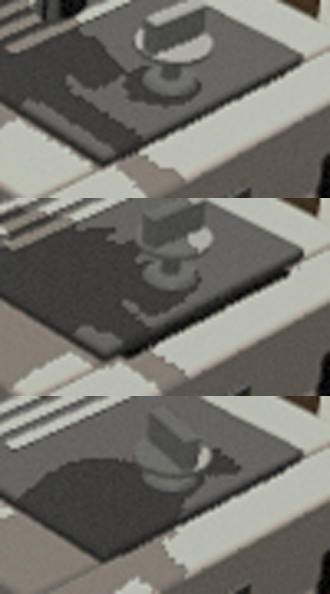

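The front-edge pixel profile now matches the picture taken with the cover pressed flush. In the seal-proud picture it sat about 1 px higher with a dark gap. So the cover is held flush with the robot away. Handing in.

```bash
python3 -c "
from h import *
show(); print(manip.sign_off())"
```

```text
t 15.2 p [ 0.4759 -0.0369  0.234 ] q [ 0.012 -0.489  0.872 -0.012] F [-0.3 -0.   0.5] M [-0.05  0.05 -0.02] w 0.0258
the job is handed in; nothing more can be done
None
```

The cover is shut, the stud is locked, and I handed the job in at 15.2 s with the gripper clear of everything.

**What I did**
- **Cover:** I pressed it shut with closed fingertips until it stopped, at 34 N on the tool.
- **Finding the slot:** I gripped the wing and pressed the stud until the pin landed on the plate, with a brief peak of 16 N in total. I then turned it to and fro at about 10 N, and the pin dropped in at roughly 10° clockwise.
- **Locking:** I pushed to the floor, about 10 mm deeper, with a peak of 17 N including the spring. I turned it clockwise to about 105°, which should be a quarter turn past the slot, and let it back out.

**Last checks**
- **Stud:** It backed out 4 mm, stopped dead and stayed in after I released it. In the picture the wing lies front to back.
- **Cover:** Its front edge in the side picture matches the pressed-flush picture, not the one where the seal held it proud.
- **Not confirmed:** A 1.5° test wiggle met almost no resistance, so it proved nothing about the notch. The 4 mm back-out and the angle are the evidence that the pin is in it.
- **Other things:** I did not measure the loose things again. The arm stayed over the unit, and no force reading suggested a knock.

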